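Build up a roller thrust bearing on the assembly plate

TASK

Build the small thrust bearing on the round assembly plate: lay one of the two plain bearing races flat in the middle of the plate, on it the roller cage that is about as wide as the races, and on that the other race, all centred on one another and on the plate. Set each part down rather than dropping it, and leave the wider roller cage and the other loose things where they lie.

Things in the scene. Friction and masses are not known exactly. Their poses are not given: they have to be found in the camera images.
- plate_top (a point): centre of the flat top of the assembly plate: a fixed round steel plate on the grey cart (left), a 96 mm dark flange 7 mm thick with four screw heads (to 11 mm) and on it a bright raised land 66 mm across, whose flat top is 14 mm above the cart's surface. This point is the middle of that top; z up.
- race_a: one of two identical plain bearing races: bright flat steel ring, 47 mm outside diameter, bore about 35 mm, 12 mm thick, 60 g; lies flat on the blue cart (right, surface z = 0). Origin at the centre of its underside, z along its axis, up. Grip it across the outside (47 mm), not in the bore.
- race_b: the other race, identical to race_a (47 mm outside, 12 mm thick); origin at the centre of its underside. Either race may be the lower one.
- cage_narrow: the matching roller cage: flat brass ring with 10 dark radial rollers showing in its faces, 44 mm outside diameter, bore 25 mm, 10 mm thick, 50 g; lies flat on the blue cart (surface z = 0). Origin at the centre of its underside, z along its axis, up. Grip it across the outside (44 mm), not in the bore.
- cage_wide: a wider roller cage of another bearing, to be left alone: flat brass ring with 14 rollers, 62 mm outside diameter, 10 mm thick; origin at the centre of its underside. The races and the two cages lie in four places, any of them in any place, at least 100 mm apart.
- plug: red plastic bore plug, 38 mm across, 18 mm high; bystander on the blue cart in the middle column between the parts; origin at the centre of its underside
- nut: castle nut, 29 x 25 x 20 mm, bystander on the blue cart in the same column; origin at the centre of its underside
- gauge_block: bright rectangular gauge block, 70 x 17 x 16 mm, its length roughly along y at the start, bystander on the blue cart in the same column; origin at the centre of its underside
Not all that is in view belongs to the job. What is shaped like the race_a but purple is not meant.

How it is judged:
By the outcome, as a careful person would: the job done as asked, in the order asked, and still so for the second after the job is handed in, with the robot touching nothing.
It also fails if it takes over 72 s, if anything falls off the work surface, if the arm or the gripper's body presses on something with over 40 N, if the wrist force passes 120 N, or if a joint passes its speed limit or range.

ROBOT

A 6-joint arm with a two-finger parallel gripper is mounted at the origin on a cart in front of the work surface, level with it; the furniture and walls round the work are solid. World frame = base frame: x ahead of the robot, y to its left, z up, the work surface at z = 0. Lengths are in m, angles in rad, forces in N, time in s.
With the tool pointing down it reaches from about 0.35 to 0.975 m from the base axis. Payload 4.9 kg.
Tool frame: the origin (TCP) lies on the centre line of the jaws, within the pads' length; the fingertips stand manip.tip_reach ahead of it and the grasp point (between the pads) is the TCP (manip.tip_reach is the distance from the TCP to the fingertips, in m); z points along the fingers, y is the line along which they close (so a half turn about z gives the same grasp; the last joint's range is limited). The gripper opens to 85 mm and grips with 20 to 120 N. Pads are 22 mm wide; open, the fingers measure 114 mm over their backs; the gripper's body (76 mm by 85 mm) begins 54 mm behind the grasp point. The pads swing forward as they close: fully open they stand 13 mm farther back than shut.
Start: joints at [-1.336, 0.053, 1.613, -0, 1.476, -0.119], TCP at [0.217, -0.586, 0.25] pointing down, gripper open.
Joint ranges: [-3.01, 3.01], [-1.01, 2.22], [0.06, 2.58], [-1.02, 4.17], [0.09, 2.62], [-3.14, 3.14]. Speed limits (rad/s): [2.57, 2.57, 3.14, 3.14, 3.14, 3.14].

INTERFACE

Orientations are given as a unit quaternion [w, x, y, z].
In Python, from plant import manip gives the robot as it stands. The module is installed in compiled form; this text tells all that it offers.
- The arm moves only by the tool move_arm, never from a script. Its argument "rows" is a list of rows, each a list of 7 numbers: the shift along the tool's x, y, z in cm, then the turn, a rotation vector about the tool's x, y, z in degrees, then the opening, from -1 (shut) to 1 (fully open). In form: [[tx, ty, tz, ax, ay, az, jaw], ...]. A call has 1 to 20 rows; each row shifts and turns the commanded pose from where the row before left it, along the tool's axes as they then stand; what a row does not reach is not made up. A row lasts 1/12 s, in which the tool goes at most 41.7 mm and 7.16 degrees, less where a joint would pass 70% of its speed; a pose out of reach is approached as far as the arm can. A call is refused whole if a number of a shift passes 4.17 or a number of a turn 7.16, either way. A call with a gripper value outside its range is refused whole. The fingers move at their own pace and stop on an object; the grip force is fixed at half the most. Time passes only in rows, so rows that do not move let the fingers close. It gives the time, the measured TCP pose, the force, the opening and the grip force at its end, in the units of the state.
- manip.state(): the state, without advancing time (a new reading comes with each control period).
- manip.grab_frame(name): name is "scene" or "side" or "wrist"; returns a dict with "img" (480x640x3 uint8, blue, green, red), "mtx" (3x3 intrinsics, pixels), "R" (3x3) and "t" (3): a world point X has camera coordinates R X + t. Camera axes: x right, y down, z forward; pixel columns grow to the right and rows downward; lengths in m; the calibration is good to about 2 mm. A picture is of the moment at which its call begins. There is no depth.
- manip.job_done(): hands the job in; it is judged then, once.
The state is a dict: "time": time; "joint_pos": joint angles; "joint_vel": joint speeds; "joint_efforts": joint torques, N m; "tool_pos": TCP position; "tool_rot": TCP orientation; "contact_force": force on the tool from outside, world axes, zero at the start; "ft_torque": the same for the moment, N m; "gripper_width": opening from 0.0 (shut) to 1.0 (fully open); "grasp_force": force on a finger pad.
Only numpy, scipy, OpenCV 4.12 (cv2) and the standard library are available. Lean on these libraries where they do the work, as an engineer would, in place of code of your own. Each camera call takes 0.05 s, during which the arm holds its last target. There are 200 camera calls.

## Working session

There is one attempt and no reset: what is moved stays moved. The work goes in short steps, Python scripts to look and compute and a tool call to move; the robot and the scene stay as the last step left them, time stands still between calls to the robot, and variables do not carry over. Pictures are saved under pics/ and viewed, at most 10 in all, crops included, and the job is handed in when it is done.

Besides the shell and the picture viewer there is one more tool, called after "Request:" as name([rows], argument=value, ...), one row to a line, values as JSON. move_arm: Moves the arm, as the interface text tells. Its arguments: {"type":"object","properties":{"rows":{"type":"array","items":{"type":"array","items":{"type":"number"}}}},"required":["rows"]}

```bash
mkdir -p pics && cat > h.py <<'E'
import numpy as np, cv2
from plant import manip
def grab(n):
    f=manip.grab_frame(n); return f
def ray(f,uv):
    d=f["R"].T@np.linalg.solve(f["mtx"],[uv[0],uv[1],1.]); c=-f["R"].T@f["t"]; return c,d
def onz(f,uv,z):
    c,d=ray(f,uv); return c+d*(z-c[2])/d[2]
def proj(f,X):
    p=f["mtx"]@(f["R"]@np.array(X,float)+f["t"]); return p[:2]/p[2]
def tri(obs):
    A=np.zeros((3,3));b=np.zeros(3)
    for f,uv in obs:
        c,d=ray(f,uv);d=d/np.linalg.norm(d);P=np.eye(3)-np.outer(d,d);A+=P;b+=P@c
    X=np.linalg.solve(A,b); return X,[np.linalg.norm(proj(f,X)-uv) for f,uv in obs]
E
python3 - <<'E'
from h import *
import pickle
F={n:grab(n) for n in("scene","side","wrist")}
pickle.dump(F,open("f0.pkl","wb"))
for n in F:
    cv2.imwrite(f"pics/{n}0.png",F[n]["img"]); print(n,(-F[n]["R"].T@F[n]["t"]).round(3),F[n]["R"][2].round(3),F[n]["mtx"][0,0])
s=manip.state();print(s, manip.tip_reach)
E
```

```text
scene [ 0.324 -0.609  0.609] [ 0.338  0.65  -0.68 ] 460.3112673331477
side [0.307 0.685 0.725] [ 0.276 -0.719 -0.638] 546.6633978912903
wrist [ 0.295 -0.557  0.374] [-0.306 -0.11  -0.946] 403.46131818664315
{'time': 0.15, 'joint_pos': array([-1.33597286e+00,  5.32209339e-02,  1.61397365e+00, -3.14975634e-05,
        1.47601816e+00, -1.18996287e-01]), 'joint_vel': array([-0.00106643, -0.00169828, -0.00497128, -0.00038813, -0.00089414,
        0.00056229]), 'joint_efforts': array([ 2.13457811e-04, -3.94241917e+01, -3.70721126e+01, -1.54950762e-04,
        4.65048419e-03, -1.56189446e-05]), 'tool_pos': array([ 0.21643934, -0.58583686,  0.24933863]), 'tool_rot': array([-8.07778795e-04,  9.84391631e-01,  1.75989946e-01, -6.25369541e-05]), 'contact_force': array([-0.0095571 ,  0.26187685,  0.05075545]), 'ft_torque': array([-0.04363284, -0.02096155,  0.02143917]), 'grasp_force': 0.0, 'gripper_width': 0.9995754381882659} 0.019
```

View pics/scene0.png

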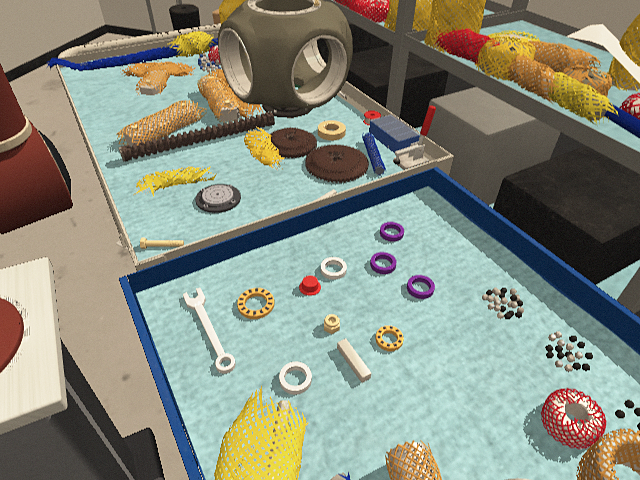

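View pics/side0.png

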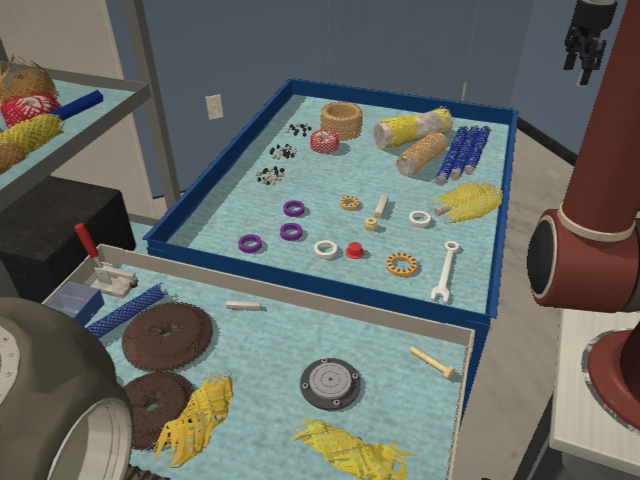

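The scene view shows the races at about (333,267) and (295,377), the narrow cage at (390,338), the wide cage at (256,303) and the plate at (218,197). In the side view the races are at (326,249) and (420,219), the narrow cage at (349,202) and the plate at (331,381).

```bash
cat >> h.py <<'E'
def blob(img,uv,kind,r=28):
    u,v=int(uv[0]),int(uv[1]); x0,y0=max(u-r,0),max(v-r,0)
    c=img[y0:v+r,x0:u+r]; h=cv2.cvtColor(c,cv2.COLOR_BGR2HSV)
    if kind=="race": m=((h[...,1]<50)&(h[...,2]>130))
    elif kind=="cage": m=((h[...,0]>8)&(h[...,0]<30)&(h[...,1]>80)&(h[...,2]>60))
    elif kind=="plate": m=((h[...,1]<60)&(h[...,2]<150))
    elif kind=="teal": m=~((h[...,0]>75)&(h[...,0]<110)&(h[...,1]>35))
    m=m.astype(np.uint8)
    m=cv2.morphologyEx(m,cv2.MORPH_CLOSE,np.ones((3,3)))
    n,l,s,ce=cv2.connectedComponentsWithStats(m)
    k=1+np.argmax(s[1:,4]); m=(l==k).astype(np.uint8)
    ct=max(cv2.findContours(m,cv2.RETR_EXTERNAL,cv2.CHAIN_APPROX_NONE)[0],key=len)
    (a,b),ax,ang=cv2.fitEllipse(cv2.convexHull(ct))
    return np.array([a+x0,b+y0]),ax,ang
E
python3 - <<'E'
from h import *
import pickle
F=pickle.load(open("f0.pkl","rb"))
G={"raceA":((333,267),(326,249),"race"),"raceB":((295,377),(420,219),"race"),"cage":((390,338),(349,202),"cage"),"wide":((256,303),(402,264),"cage"),"plate":((218,197),(331,381),"teal"),"nut":((332,322),(371,224),"cage"),"plug":((310,286),(355,250),"teal"),"gauge":((354,360),(381,206),"race")}
for k,(a,b,t) in G.items():
    r=36 if k=="plate" else 23
    A=blob(F["scene"]["img"],a,t,r);B=blob(F["side"]["img"],b,t,r)
    X,e=tri([(F["scene"],A[0]),(F["side"],B[0])])
    print(k,X.round(4),np.round(e,1),A[0].round(1),np.round(A[1],1),B[0].round(1),np.round(B[1],1), "R",np.hypot(*X[:2]).round(3))
# cart rim points by eye
s,d=F["scene"],F["side"]
for n,a,b in [("blue rim left end",(125,278),(492,320)),("blue rim right corner",(437,172),(150,243)),("grey rim corner near",(137,262),(473,332))]:
    print(n,*tri([(s,a),(d,b)]))
E
```

```text
Traceback (most recent call last):
  File "h.py", line 28, in blob
    (a,b),ax,ang=cv2.fitEllipse(cv2.convexHull(ct))
                 ~~~~~~~~~~~~~~^^^^^^^^^^^^^^^^^^^^
cv2.error: OpenCV(4.12.0) /io/opencv/modules/imgproc/src/shapedescr.cpp:361: error: (-201:Incorrect size of input array) There should be at least 5 points to fit the ellipse in function 'fitEllipseNoDirect'
```

```bash
sed -i 's/cv2.fitEllipse(cv2.convexHull(ct))/cv2.fitEllipse(ct)/' h.py && python3 - <<'E'
from h import *
import pickle
F=pickle.load(open("f0.pkl","rb"))
for n,u,v in [("scene",333,267),("side",326,249)]:
    h=cv2.cvtColor(F[n]["img"],cv2.COLOR_BGR2HSV)[v-9:v+10:3,u-14:u+15:3]
    for r in h: print(*[",".join(map(str,p)) for p in r])
E
```

```text
86,44,198 85,41,211 69,24,219 20,19,241 17,16,255 19,14,255 17,18,251 47,16,227 84,49,198 85,50,185
84,45,211 34,18,216 20,18,251 18,41,169 21,39,138 20,41,138 20,53,96 20,18,254 18,36,236 86,47,194
82,49,188 19,21,250 18,57,147 24,27,131 65,22,126 70,23,133 19,41,137 18,44,139 18,18,252 72,27,220
84,56,119 19,19,249 64,9,198 84,43,217 85,47,178 87,44,128 84,52,133 80,42,129 18,17,255 17,18,252
88,55,120 19,33,249 17,19,251 86,58,199 83,47,211 85,53,170 83,56,124 60,16,157 18,18,250 67,19,171
87,53,131 15,41,136 16,39,221 18,15,253 17,20,252 18,17,248 18,17,253 22,15,255 20,43,155 85,52,187
85,57,130 86,53,120 14,44,138 16,39,139 16,44,132 17,43,136 20,48,137 16,49,145 30,25,144 85,48,202
87,47,172 86,49,167 85,48,165 74,20,167 38,15,204 32,18,201 84,35,177 86,48,174 88,48,169 87,50,170
86,48,159 78,26,178 19,28,218 18,27,144 21,25,143 21,26,140 23,11,200 20,28,215 88,45,164 87,47,169
86,48,177 22,25,223 21,28,120 21,28,146 34,14,141 25,19,150 21,26,155 19,28,174 23,22,187 86,47,163
88,48,171 19,28,216 30,17,162 89,49,105 87,50,113 86,48,170 86,48,176 25,21,203 21,27,181 86,48,112
87,50,170 18,29,177 19,28,215 21,26,204 77,25,163 74,20,190 22,26,219 19,29,213 39,16,110 87,48,111
87,47,179 79,26,160 20,28,163 19,27,159 23,27,152 19,27,150 21,28,147 18,29,133 85,42,109 87,48,117
87,48,159 87,48,161 86,47,173 38,15,137 21,25,141 19,26,139 27,16,142 87,48,106 87,47,113 85,47,140
```

```bash
sed -i 's/if kind=="race": .*/if kind=="race": m=((h[...,0]<50)\&(h[...,1]<75)\&(h[...,2]>110))/; s/elif kind=="teal": .*/elif kind=="teal": m=~((h[...,0]>75)\&(h[...,0]<110)\&(h[...,1]>30))\n    elif kind=="red": m=((h[...,0]<8)|(h[...,0]>172))\&(h[...,1]>120)/' h.py && cat > m0.py <<'E'
from h import *
import pickle
F=pickle.load(open("f0.pkl","rb"))
G={"raceA":((333,267),(326,249),"race"),"raceB":((295,377),(420,219),"race"),"cage":((390,338),(349,202),"cage"),"wide":((256,303),(402,264),"cage"),"plate":((218,197),(331,381),"teal"),"nut":((332,322),(371,224),"cage"),"plug":((310,286),(355,250),"red"),"gauge":((354,360),(381,206),"race")}
for k,(a,b,t) in G.items():
    r=36 if k=="plate" else 23
    A=blob(F["scene"]["img"],a,t,r);B=blob(F["side"]["img"],b,t,r)
    X,e=tri([(F["scene"],A[0]),(F["side"],B[0])])
    print(k,X.round(4),np.round(e,1),A[0].round(1),np.round(A[1],1),B[0].round(1),np.round(B[1],1), "R",np.hypot(*X[:2]).round(3))
s,d=F["scene"],F["side"]
for n,a,b in [("blue rim left end",(125,278),(492,320)),("blue rim right corner",(437,172),(150,243)),("grey rim corner near",(137,262),(473,332))]:
    print(n,*tri([(s,a),(d,b)]))
E
python3 m0.py
```

```text
raceA [ 0.6113 -0.1044  0.0071] [0.3 0.2] [333.1 267.7] [22.  25.9] [325.1 249.2] [18.3 23.1] R 0.62
raceB [ 0.4586 -0.2768  0.0067] [0.2 0.1] [294.9 377.5] [31.9 32.7] [419.1 218.5] [15.7 22. ] R 0.536
cage [ 0.6206 -0.2774  0.0054] [0.3 0.2] [389.1 338. ] [24.4 27.4] [349.1 202.8] [13.1 18.9] R 0.68
wide [ 0.4563 -0.1191  0.0051] [0.1 0.1] [255.3 303. ] [30.  36.7] [400.9 264.2] [22.5 31. ] R 0.472
plate [0.4869 0.1926 0.0008] [0.1 0.1] [217.7 197.8] [27.7 45.1] [329.8 383.7] [51.5 59.2] R 0.524
nut [ 0.5499 -0.2157  0.0098] [0.1 0.1] [331.2 323.6] [15.5 18. ] [370.7 223.7] [11.2 12.3] R 0.591
plug [ 0.5551 -0.124   0.0063] [0.1 0.1] [309.6 285.4] [18.8 20.5] [354.4 250.2] [15.5 16.8] R 0.569
gauge [ 0.5531 -0.2838 -0.003 ] [0.7 0.5] [353.8 360.1] [13.7 58.5] [378.6 210.9] [ 9.7 34.9] R 0.622
blue rim left end [ 0.27116146 -0.00214796  0.03824165] [np.float64(1.3986874829544365), np.float64(1.3292929618136156)]
blue rim right corner [0.93526513 0.031212   0.03328923] [np.float64(2.6073304310844074), np.float64(2.8489099402451483)]
grey rim corner near [0.29605657 0.03218245 0.0339098 ] [np.float64(1.087661525735791), np.float64(1.1029075086234181)]
```

Request:
move_arm([
  [0,0,1,0,0,6.8,1],
  [0,0,1,0,0,6.8,1],
  [0,0,1,0,0,6.7,1],
  [2,-2.5,0.5,0,0,0,1],
  [2,-2.6,0.6,0,0,0,1],
  [2,-2.6,0.6,0,0,0,1],
  [2,-2.6,0.6,0,0,0,1],
  [2,-2.6,0.6,0,0,0,1],
  [2,-2.6,0.6,0,0,0,1],
  [2,-2.6,0.6,0,0,0,1],
  [2,-2.6,0.6,0,0,0,1],
  [2,-2.6,0.6,0,0,0,1],
  [2,-2.6,0.6,0,0,0,1],
  [2,-2.6,0.6,0,0,0,1],
  [2.2,-2.6,0.6,0,0,0,1],
  [0,0,0,0,0,0,1],
  [0,0,0,0,0,0,1],
])

```text
time: 1.57
tool_pos: [0.459, -0.2739, 0.1485]
tool_rot: [-0.0, 1.0, 0.001, -0.001]
contact_force: [-0.3, -0.4, -0.5]
gripper_width: 0.999
grasp_force: 0.0
```

```bash
cat >> h.py <<'E'
def axes():
    s=manip.state(); w,x,y,z=s["tool_rot"]
    from scipy.spatial.transform import Rotation as Ro
    return s["tool_pos"],Ro.from_quat([x,y,z,w]).as_matrix(),s
def need(X,yaw=None):
    p,R,s=axes(); d=R.T@(np.array(X)-p)*100
    print("t%.2f"%s["time"],"tcp",p.round(4),"xaxis",R[:,0].round(3),"zaxis",R[:,2].round(3),"need cm",d.round(2),"w%.3f g%.1f"%(s["gripper_width"],s["grasp_force"]),"F",s["contact_force"].round(1))
E
python3 - <<'E'
from h import *
f=grab("wrist"); cv2.imwrite("pics/w1.png",f["img"])
import pickle; pickle.dump(f,open("w1.pkl","wb"))
u=proj(f,[0.4586,-0.2768,0.012]);print("pred",u)
need([0.4586,-0.2768,0.006])
E
```

```text
pred [329.05749666 234.00141975]
t1.62 tcp [ 0.4586 -0.275   0.1489] xaxis [ 1.     0.001 -0.001] zaxis [-0.001  0.    -1.   ] need cm [1.000e-02 1.800e-01 1.429e+01] w1.004 g0.0 F [ 0.7  1.3 -0. ]
```

View pics/w1.png

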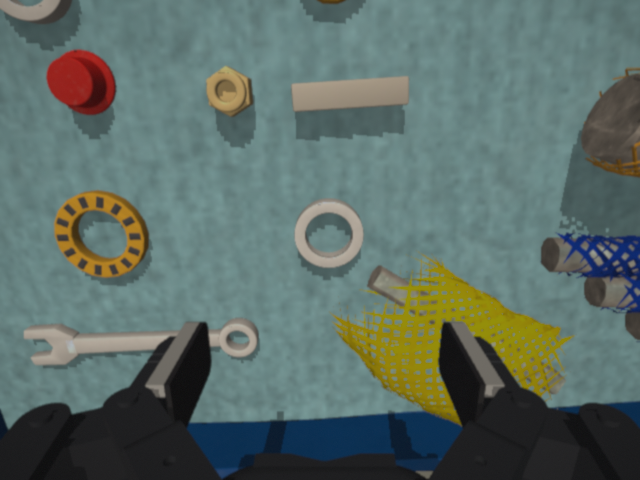

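The wrist view shows race B at (329,234). The end of a yellow-netted cylinder is close by at (378,278), and the open fingertips are at about (208,322) and (442,322). I'll turn the jaws away from the bundle, so first I'm measuring the fingertips and the bundle height.

```bash
python3 - <<'E'
from h import *
import pickle
F=pickle.load(open("f0.pkl","rb")); f=pickle.load(open("w1.pkl","rb"))
A=blob(f["img"],(329,234),"race",45);print(A, onz(f,A[0],.006))
B=[blob(F[n]["img"],u,"race",23)[0] for n,u in(("scene",(295,377)),("side",(420,219)))]
print(tri([(f,A[0]),(F["scene"],B[0]),(F["side"],B[1])]))
p,R,s=axes()
for uv in [(208,322),(182,322),(442,322),(468,322)]:
    c,d=ray(f,uv); 
    for xo in (.011,-.011):
        print(uv,xo,(c+d*((p+R[:,0]*xo-c)@R[:,0])/(d@R[:,0])-p).round(4))
print("bundle",tri([(f,(380,279)),(F["scene"],(283,404)),(F["side"],(437,208))]))
for uv in [(430,260),(372,268),(436,300)]: print(onz(f,uv,.02).round(3),onz(f,uv,.04).round(3))
c=f["img"][260:420,120:520]; cv2.imwrite("pics/c1.png",cv2.resize(np.clip(c.astype(float)*2,0,255).astype(np.uint8),None,fx=2,fy=2))
c=F["scene"]["img"][340:480,190:370]; cv2.imwrite("pics/c2.png",cv2.resize(c,None,fx=4,fy=4))
E
```

```text
(array([328.44441223, 233.02973175]), (67.75535583496094, 68.63094329833984), 171.21453857421875) [ 0.45735955 -0.27643593  0.006     ]
(array([ 0.45826442, -0.2766079 ,  0.00693841]), [np.float64(0.8704656886815904), np.float64(0.4356869696866528), np.float64(0.08166810625419353)])
(208, 322) 0.011 [ 0.011   0.0423 -0.0017]
(208, 322) -0.011 [-0.0111  0.0546 -0.0392]
(182, 322) 0.011 [ 0.0109  0.0515 -0.0016]
(182, 322) -0.011 [-0.0111  0.0666 -0.0392]
(442, 322) 0.011 [ 0.011  -0.0406 -0.0022]
(442, 322) -0.011 [-0.011  -0.0531 -0.04  ]
(468, 322) 0.011 [ 0.011  -0.0499 -0.0023]
(468, 322) -0.011 [-0.011  -0.0652 -0.04  ]
bundle (array([ 0.42718248, -0.31251756,  0.01785179]), [np.float64(1.1521235374067176), np.float64(1.4501229214969455), np.float64(0.6665269609935718)])
[ 0.443 -0.345  0.02 ] [ 0.451 -0.339  0.04 ]
[ 0.437 -0.306  0.02 ] [ 0.445 -0.303  0.04 ]
[ 0.413 -0.352  0.02 ] [ 0.423 -0.346  0.04 ]
```

View pics/c1.png

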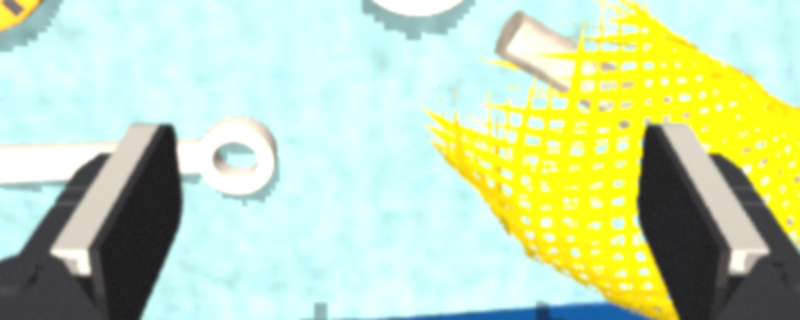

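Request:
move_arm([
  [0,0,0,0,0,-6.7,0.36],
  [0,0,0,0,0,-6.7,0.36],
  [-0.1,0.1,0,0,0,-6.6,0.36],
  [0,0,2,0,0,0,0.36],
  [0,0,2,0,0,0,0.36],
  [0,0,2,0,0,0,0.36],
  [0,0,2,0,0,0,0.36],
  [0,0,2,0,0,0,0.36],
  [0,0,1,0,0,0,0.36],
  [0,0,1,0,0,0,0.36],
  [0,0,0,0,0,0,0.36],
  [0,0,0,0,0,0,0.36],
])

```text
time: 2.62
tool_pos: [0.4579, -0.2772, 0.0296]
tool_rot: [0.0, 0.985, 0.173, 0.0]
contact_force: [0.8, -0.6, 0.3]
gripper_width: 0.682
grasp_force: 0.0
```

```bash
python3 - <<'E'
from h import *
f=grab("wrist"); cv2.imwrite("pics/w2.png",f["img"])
need([0.458,-0.2766,0.016]); print(proj(f,[0.458,-.2766,.012]))
E
```

```text
t2.67 tcp [ 0.4584 -0.2774  0.0303] xaxis [0.94  0.341 0.001] zaxis [ 0.001 -0.001 -1.   ] need cm [-0.01 -0.09  1.43] w0.682 g0.0 F [ 0.4  0.  -0. ]
[323.06114534 324.13281452]
```

View pics/w2.png

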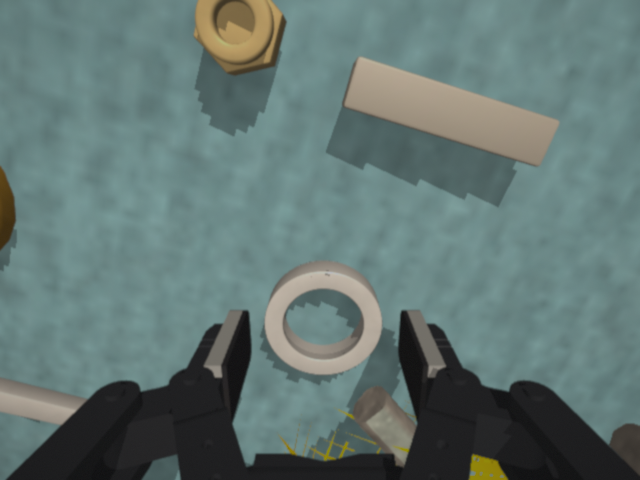

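The wrist view shows the race at (324,320), midway between the pads at columns 250 and 400, with the bundle clear of the right finger. I'll descend and close.

Request:
move_arm([
  [0,-0.1,0.5,0,0,0,0.36],
  [0,0,0.4,0,0,0,0.36],
  [0,0,0.2,0,0,0,0.36],
  [0,0,0.2,0,0,0,0.36],
  [0,0,0.1,0,0,0,0.36],
  [0,0,0,0,0,0,0.2],
  [0,0,0,0,0,0,0],
  [0,0,0,0,0,0,-0.2],
  [0,0,0,0,0,0,-0.4],
  [0,0,0,0,0,0,-1],
  [0,0,0,0,0,0,-1],
  [0,0,0,0,0,0,-1],
])

```text
time: 3.67
tool_pos: [0.4586, -0.2764, 0.017]
tool_rot: [0.001, 0.985, 0.173, 0.001]
contact_force: [-1.1, 0.9, 7.1]
gripper_width: 0.522
grasp_force: 63.9
```

Request:
move_arm([
  [0,0,-0.3,0,0,0,-1],
  [0,0,-0.7,0,0,0,-1],
  [0,0,-2,0,0,0,-1],
  [0,0,-3,0,0,0,-1],
  [0,0,-3,0,0,0,-1],
  [0,0,-3,0,0,0,-1],
  [0,0,-2,0,0,0,-1],
  [0,0,0,0,0,0,-1],
])

```text
time: 4.33
tool_pos: [0.4601, -0.2776, 0.1614]
tool_rot: [0.004, 0.985, 0.173, 0.003]
contact_force: [0.1, 0.2, 0.6]
gripper_width: 0.525
grasp_force: 61.3
```

```bash
python3 - <<'E'
from h import *
import pickle
f=grab("wrist"); cv2.imwrite("pics/w3.png",f["img"]); pickle.dump((f,manip.state()),open("w3.pkl","wb"))
need([0.4869,0.1926,0.15])
p,R,s=axes()
u=proj(f,p-np.array([0,0,.005]));print(u)
A=blob(f["img"],u,"race",75);print(A,R.T@(onz(f,A[0],p[2]-.01)-p))
E
```

```text
t4.38 tcp [ 0.459  -0.2767  0.1584] xaxis [0.94  0.342 0.003] zaxis [ 0.005 -0.004 -1.   ] need cm [ 18.65 -43.16   0.68] w0.517 g61.3 F [-0.8 -0.8 -1.3]
[320.90455285 339.89668113]
(array([328.20021057, 334.54363251]), (119.50012969970703, 136.9948272705078), 51.02773666381836) [-0.00079955  0.00279835  0.01001227]
```

View pics/w3.png

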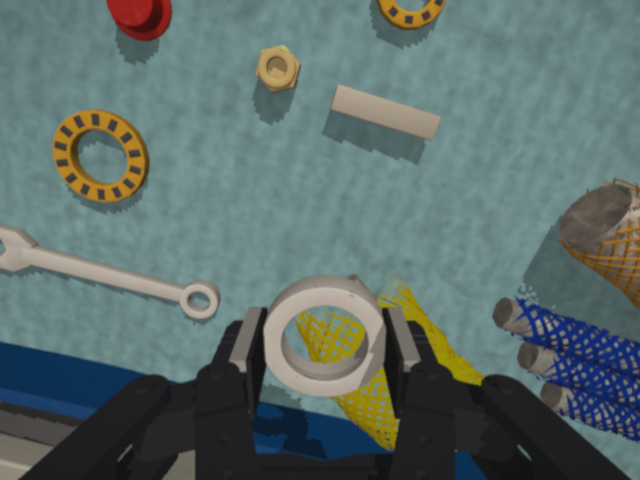

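The wrist view shows the race held level. Its top-face bore is centred at about (325,341.5), where the TCP minus 5 mm projects to (321,340). I'll carry it above the plate.

Request:
move_arm([
  [0.5,-1.2,0,0,0,0,-1],
  [1.1,-2.6,0,0,0,0,-1],
  [1.1,-2.6,0,0,0,0,-1],
  [1.1,-2.6,0,0,0,0,-1],
  [1.1,-2.6,0,0,0,0,-1],
  [1.1,-2.6,0,0,0,0,-1],
  [1.1,-2.6,0,0,0,0,-1],
  [1.1,-2.6,0,0,0,0,-1],
  [1.1,-2.6,0,0,0,0,-1],
  [1.1,-2.6,0,0,0,0,-1],
  [1.1,-2.6,0,0,0,0,-1],
  [1.2,-2.6,0,0,0,0,-1],
  [1.2,-2.6,0,0,0,0,-1],
  [1.2,-2.6,0,0,0,0,-1],
  [1.2,-2.6,0,0,0,0,-1],
  [1.2,-2.6,0,0,0,0,-1],
  [1.2,-2.7,0,0,0,0,-1],
  [0,0,0,0,0,0,-1],
  [0,0,0,0,0,0,-1],
])

```text
time: 5.97
tool_pos: [0.4847, 0.1927, 0.1526]
tool_rot: [0.0, 0.985, 0.175, -0.003]
contact_force: [-0.1, -0.5, -1.5]
gripper_width: 0.521
grasp_force: 61.3
```

```bash
python3 - <<'E'
from h import *
import pickle
f=grab("wrist"); cv2.imwrite("pics/w4.png",f["img"]); pickle.dump((f,manip.state()),open("w4.pkl","wb"))
need([0.4869,0.1926,0.03])
p,R,s=axes()
print(proj(f,[.4869,.1926,.012]),proj(f,p-np.array([0,0,.005])))
E
```

```text
t6.02 tcp [0.4849 0.1918 0.1528] xaxis [ 0.939  0.343 -0.005] zaxis [-0.004 -0.001 -1.   ] need cm [ 2.700e-01 -1.000e-02  1.228e+01] w0.523 g61.3 F [-0.1 -0.  -0.3]
[325.93209071 228.15138641] [326.85165268 342.93650362]
```

View pics/w4.png

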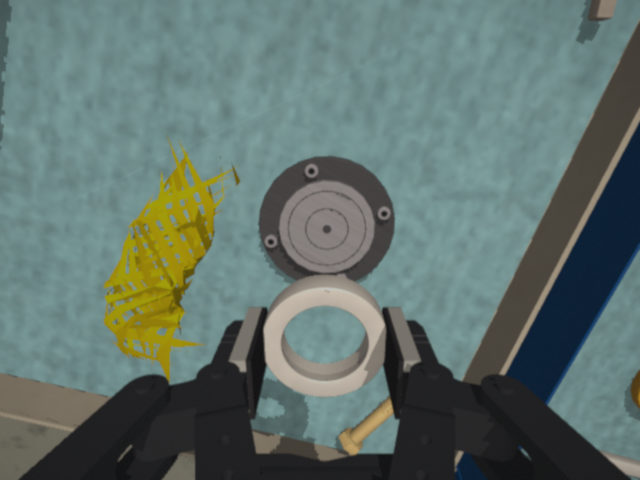

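The wrist view shows the plate's centre dot at (327,229), its land spanning columns 280 to 374, and the held race still at (325,341.5).

```bash
cat > m1.py <<'E'
from h import *
import pickle
from scipy.spatial.transform import Rotation as Ro
F=pickle.load(open("f0.pkl","rb"))
def land(im,uv,r,lo=0):
    u,v=uv; c=im[v-r:v+r,u-r:u+r]; g=cv2.GaussianBlur(cv2.cvtColor(c,cv2.COLOR_BGR2GRAY),(3,3),0)
    h=cv2.cvtColor(c,cv2.COLOR_BGR2HSV); pl=(~((h[...,0]>75)&(h[...,0]<110)&(h[...,1]>30))).astype(np.uint8)
    t,_=cv2.threshold(g[pl>0].reshape(-1,1),0,255,cv2.THRESH_OTSU)
    m=((g>t)&(pl>0)).astype(np.uint8); n,l,s,ce=cv2.connectedComponentsWithStats(m); k=l[r-8:r+8,r-8:r+8].ravel(); k=np.bincount(k[k>0]).argmax()
    ct=max(cv2.findContours((l==k).astype(np.uint8),cv2.RETR_EXTERNAL,cv2.CHAIN_APPROX_NONE)[0],key=len)
    e=cv2.fitEllipse(cv2.convexHull(ct)); return np.array(e[0])+[u-r,v-r],e[1]
a=land(F["scene"]["img"],(218,195),26);b=land(F["side"]["img"],(331,380),34)
w,s=pickle.load(open("w4.pkl","rb")); c=land(w["img"],(327,222),50)
print(a,b,c)
print(tri([(F["scene"],a[0]),(F["side"],b[0])]))
print(tri([(F["scene"],a[0]),(F["side"],b[0]),(w,np.array([327,229.]))]))
for z in(0,.005,.01,.014): print(z,[onz(F[n],q,z).round(4) for n,q in(("scene",a[0]),("side",b[0]))],onz(w,(327,229.),z).round(4), np.ptp([onz(w,(x,229.),z)[0:2] for x in(280,374)],axis=0))
for k in("w3","w4"):
    f,s=pickle.load(open(k+".pkl","rb")); q=s["tool_rot"]; R=Ro.from_quat([*q[1:],q[0]]).as_matrix()
    print(k,"cam in tool",(R.T@(-f["R"].T@f["t"]-s["tool_pos"])).round(4),(f["R"]@R)[2].round(4),(f["R"]@R)[0].round(4))
E
python3 m1.py
```

```text
(array([217.61111641, 193.0126915 ]), (20.485370635986328, 32.81034851074219)) (array([329.32996368, 377.98939133]), (39.31529235839844, 41.65438461303711)) (array([326.50659561, 226.30608749]), (92.29651641845703, 95.19955444335938))
(array([0.48823623, 0.19172304, 0.01388369]), [np.float64(0.08055488062213619), np.float64(0.10878437112393902)])
(array([0.48788042, 0.19183391, 0.01414091]), [np.float64(0.2705937349036417), np.float64(0.0947728055692082), np.float64(0.9643435046949327)])
0 [array([0.4922, 0.2105, 0.    ]), array([0.4916, 0.1821, 0.    ])] [0.4831 0.1903 0.    ] [0.02334637 0.06336291]
0.005 [array([0.4909, 0.2037, 0.005 ]), array([0.4903, 0.1856, 0.005 ])] [0.4845 0.1909 0.005 ] [0.02292438 0.06221763]
0.01 [array([0.4895, 0.197 , 0.01  ]), array([0.4891, 0.1891, 0.01  ])] [0.486  0.1915 0.01  ] [0.0225024  0.06107234]
0.014 [array([0.4884, 0.1916, 0.014 ]), array([0.488 , 0.1918, 0.014 ])] [0.4872 0.1919 0.014 ] [0.02216481 0.06015611]
w3 cam in tool [ 0.0846  0.0009 -0.1277] [-0.3234  0.0024  0.9463] [ 9.0e-04  1.0e+00 -2.3e-03]
w4 cam in tool [ 0.0842 -0.0009 -0.1242] [-3.259e-01 -7.000e-04  9.454e-01] [0.0023 1.     0.0015]
```

```bash
cat >> h.py <<'E'
TI=np.deg2rad(19.0); RT=np.array([[0,1,0],[-np.cos(TI),0,-np.sin(TI)],[-np.sin(TI),0,np.cos(TI)]]) # tool->cam
CT=np.array([.0844,0,-.126])
def intool(K,uv,zt):
    d=RT.T@np.linalg.solve(K,[uv[0],uv[1],1.]); return CT+d*(zt-CT[2])/d[2]
E
python3 - <<'E'
from h import *
import pickle
f,s=pickle.load(open("w4.pkl","rb")); K=f["mtx"]; print(K)
for zt in(.003,.005,.008): print("ring",intool(K,(325,341.5),zt).round(4))
for zt in(.137,.139,.141): print("plate",intool(K,(327,229.),zt).round(4))
E
```

```text
[[403.46131819   0.         324.37323589]
 [  0.         403.46131819 241.83331601]
 [  0.           0.           1.        ]]
ring [0.001  0.0002 0.003 ]
ring [-0.0003  0.0002  0.005 ]
ring [-0.0022  0.0002  0.008 ]
plate [0.0031 0.0018 0.137 ]
plate [0.0025 0.0018 0.139 ]
plate [0.0019 0.0018 0.141 ]
```

Request:
move_arm([
  [0.3,0.15,1,0,0,0,-1],
  [0,0,2,0,0,0,-1],
  [0,0,2,0,0,0,-1],
  [0,0,2,0,0,0,-1],
  [0,0,2,0,0,0,-1],
  [0,0,1,0,0,0,-1],
  [0,0,0.8,0,0,0,-1],
  [0,0,0,0,0,0,-1],
  [0,0,0,0,0,0,-1],
])

```text
time: 6.77
tool_pos: [0.4903, 0.1907, 0.0473]
tool_rot: [0.0, 0.985, 0.173, -0.0]
contact_force: [-0.1, -0.4, 0.2]
gripper_width: 0.52
grasp_force: 61.4
```

```bash
python3 - <<'E'
from h import *
import pickle
f=grab("wrist"); cv2.imwrite("pics/w5.png",f["img"]); pickle.dump((f,manip.state()),open("w5.pkl","wb"))
need([0.488,0.1918,0.03])
E
```

```text
t6.82 tcp [0.4909 0.191  0.0481] xaxis [0.94  0.341 0.001] zaxis [ 0.001  0.    -1.   ] need cm [-0.25 -0.18  1.81] w0.521 g61.4 F [ 0.8 -0.5 -1.8]
```

View pics/w5.png

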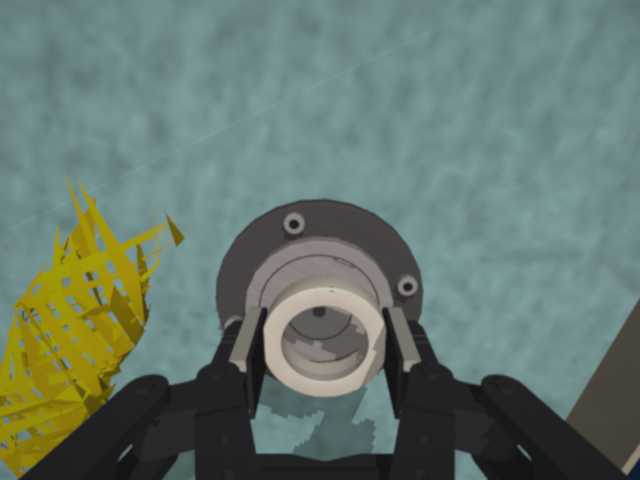

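The dot shows through the bore at (319,311). Image and state agree on a correction of about (-2.8, -2) mm in the tool axes.

Request:
move_arm([
  [-0.28,-0.2,0.3,0,0,0,-1],
  [0,0,0.5,0,0,0,-1],
  [0,0,0.4,0,0,0,-1],
  [0,0,0,0,0,0,-1],
  [0,0,0,0,0,0,-1],
  [0,0,0,0,0,0,-1],
])

```text
time: 7.32
tool_pos: [0.4869, 0.192, 0.0353]
tool_rot: [0.0, 0.985, 0.173, 0.0]
contact_force: [-0.1, 0.6, 0.1]
gripper_width: 0.525
grasp_force: 61.4
```

```bash
python3 - <<'E'
from h import *
import pickle
f=grab("wrist"); pickle.dump((f,manip.state()),open("w6.pkl","wb"))
need([0.488,0.1918,0.03])
g=cv2.cvtColor(f["img"],cv2.COLOR_BGR2GRAY)
cv2.imwrite("pics/w6.png",cv2.resize(f["img"][240:420,230:420],None,fx=3,fy=3,interpolation=cv2.INTER_NEAREST))
c=cv2.GaussianBlur(g,(5,5),0)[310:362,300:350]; print(c.min(), np.array(np.unravel_index(c.argmin(),c.shape))[::-1]+[300,310])
m=(c<c.min()+20); ys,xs=np.nonzero(m); print(xs.mean()+300,ys.mean()+310,m.sum())
E
```

```text
t7.37 tcp [0.487  0.192  0.0355] xaxis [0.94  0.342 0.   ] zaxis [ 0.  0. -1.] need cm [0.08 0.05 0.55] w0.521 g61.3 F [ 0.1  0.2 -1.1]
48 [325 317]
324.04545454545456 319.02272727272725 132
```

View pics/w6.png

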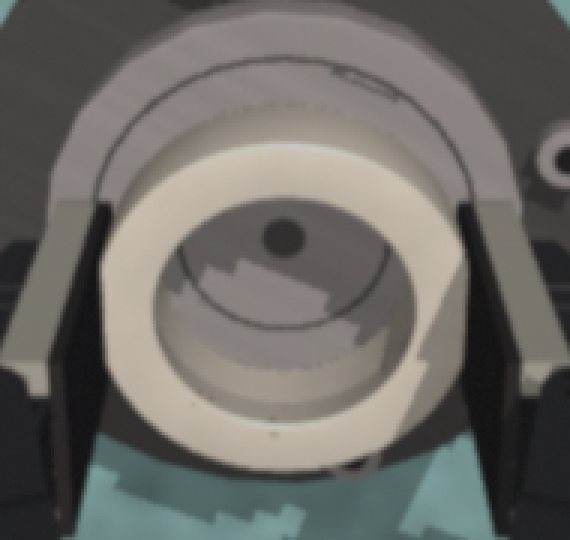

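The dot is at (324.7,319.3) and the race is laterally aligned with it at (324.7,342.5). I'll descend gently until it touches, so the race's height in the jaws becomes known.

Request:
move_arm([
  [0.05,0,0.1,0,0,0,-1],
  [0,0,0.1,0,0,0,-1],
  [0,0,0,0,0,0,-1],
  [0,0,0,0,0,0,-1],
])

```text
time: 7.7
tool_pos: [0.4873, 0.1921, 0.0332]
tool_rot: [0.0, 0.985, 0.173, -0.0]
contact_force: [-0.0, -0.4, -0.3]
gripper_width: 0.52
grasp_force: 61.3
```

Request:
move_arm([
  [0,0,0.1,0,0,0,-1],
  [0,0,0,0,0,0,-1],
  [0,0,0,0,0,0,-1],
])

```text
time: 7.95
tool_pos: [0.4872, 0.1921, 0.0322]
tool_rot: [-0.0, 0.985, 0.173, -0.0]
contact_force: [-0.1, 0.4, -1.7]
gripper_width: 0.524
grasp_force: 61.4
```

Request:
move_arm([
  [0,0,0.1,0,0,0,-1],
  [0,0,0,0,0,0,-1],
  [0,0,0,0,0,0,-1],
])

```text
time: 8.2
tool_pos: [0.4873, 0.1921, 0.0312]
tool_rot: [0.0, 0.985, 0.173, -0.0]
contact_force: [-0.0, 0.4, -1.1]
gripper_width: 0.524
grasp_force: 61.3
```

Request:
move_arm([
  [0,0,0.05,0,0,0,-1],
  [0,0,0,0,0,0,-1],
  [0,0,0,0,0,0,-1],
])

```text
time: 8.45
tool_pos: [0.4873, 0.1921, 0.0308]
tool_rot: [0.0, 0.985, 0.173, -0.0]
contact_force: [0.1, 0.2, -0.7]
gripper_width: 0.522
grasp_force: 61.3
```

Request:
move_arm([
  [0,0,0.05,0,0,0,-1],
  [0,0,0,0,0,0,-1],
  [0,0,0,0,0,0,-1],
])

```text
time: 8.7
tool_pos: [0.4873, 0.1921, 0.0303]
tool_rot: [0.0, 0.985, 0.173, -0.0]
contact_force: [-0.2, -0.1, 0.3]
gripper_width: 0.522
grasp_force: 61.3
```

```bash
python3 - <<'E'
from h import *
import pickle
f=grab("wrist"); pickle.dump((f,manip.state()),open("w7.pkl","wb"))
need([0.488,0.1918,0.03])
cv2.imwrite("pics/w7.png",cv2.resize(f["img"][240:420,230:420],None,fx=3,fy=3,interpolation=cv2.INTER_NEAREST))
E
```

```text
t8.75 tcp [0.4873 0.1921 0.0303] xaxis [ 0.94   0.342 -0.   ] zaxis [-0.  0. -1.] need cm [0.05 0.05 0.03] w0.523 g61.4 F [-0.3 -0.1 -1.5]
```

Request:
move_arm([
  [0,0,0.05,0,0,0,-1],
  [0,0,0,0,0,0,-1],
  [0,0,0,0,0,0,-1],
])

```text
time: 9.0
tool_pos: [0.4873, 0.1921, 0.0298]
tool_rot: [-0.0, 0.985, 0.173, -0.0]
contact_force: [-0.4, -0.4, -0.8]
gripper_width: 0.523
grasp_force: 61.3
```

Request:
move_arm([
  [0,0,0.05,0,0,0,-1],
  [0,0,0,0,0,0,-1],
  [0,0,0,0,0,0,-1],
])

```text
time: 9.25
tool_pos: [0.4873, 0.1921, 0.0293]
tool_rot: [-0.0, 0.985, 0.173, -0.0]
contact_force: [-0.2, 0.2, -0.9]
gripper_width: 0.52
grasp_force: 61.4
```

Request:
move_arm([
  [0,0,0.05,0,0,0,-1],
  [0,0,0,0,0,0,-1],
  [0,0,0,0,0,0,-1],
])

```text
time: 9.5
tool_pos: [0.4874, 0.1921, 0.0291]
tool_rot: [0.0, 0.985, 0.173, -0.0]
contact_force: [-1.4, -0.3, 2.3]
gripper_width: 0.523
grasp_force: 62.9
```

Contact is at TCP z = 0.029, so the race's bottom is 15 mm below the TCP. With that height, the race centre in the w6 image comes out within 0.5 mm of the TCP and of the dot. Releasing.

Request:
move_arm([
  [0,0,0,0,0,0,0.2],
  [0,0,0,0,0,0,0.3],
  [0,0,0,0,0,0,0.36],
  [0,0,0,0,0,0,0.36],
  [0,0,-1,0,0,0,0.36],
  [0,0,-2,0,0,0,0.36],
  [0,0,-2.5,0,0,0,0.36],
  [0,0,-2.5,0,0,0,0.36],
  [0,0,-2,0,0,0,0.36],
  [0,0,0,0,0,0,0.36],
  [0,0,0,0,0,0,0.36],
  [0,0,0,0,0,0,0.36],
])

```text
time: 10.5
tool_pos: [0.4869, 0.192, 0.1283]
tool_rot: [0.0, 0.985, 0.173, -0.0]
contact_force: [-0.6, 0.4, -0.2]
gripper_width: 0.684
grasp_force: 0.0
```

```bash
cat > m2.py <<'E'
from h import *
import pickle
f=grab("wrist"); pickle.dump((f,manip.state()),open("w8.pkl","wb"))
need([0.488,0.1918,0.13])
im=f["img"]; K=f["mtx"]; p,R,s=axes()
def line(im,c,dirs,rmax): return [im[int(round(c[1]+d[1]*r)),int(round(c[0]+d[0]*r))] for d in dirs for r in range(rmax)]
u=proj(f,[.488,.1918,.026]); print("pred",u)
A=blob(im,u,"race",60); print("race",A, onz(f,A[0],.02).round(4))
u=proj(f,[.488,.1918,.0035]); r=110; x0,y0=int(u[0])-r,int(u[1])-r
h=cv2.cvtColor(im[y0:y0+2*r,x0:x0+2*r],cv2.COLOR_BGR2HSV); m=(~((h[...,0]>75)&(h[...,0]<110)&(h[...,1]>30))).astype(np.uint8)
m=cv2.morphologyEx(m,cv2.MORPH_OPEN,np.ones((9,9))); n,l,st,ce=cv2.connectedComponentsWithStats(m); k=l[r,r] or 1+st[1:,4].argmax()
ct=max(cv2.findContours((l==k).astype(np.uint8),cv2.RETR_EXTERNAL,cv2.CHAIN_APPROX_NONE)[0],key=len); e=cv2.fitEllipse(ct)
print("flange",np.array(e[0])+[x0,y0],e[1],st[k],onz(f,np.array(e[0])+[x0,y0],.0055).round(4))
row=im[int(A[0][1])]; print(["%d:%d,%d,%d"%(x,*row[x]) for x in range(int(A[0][0])-75,int(A[0][0])+76,3)])
E
python3 m2.py
```

```text
t10.55 tcp [0.4864 0.1919 0.1275] xaxis [ 0.94   0.342 -0.002] zaxis [-0.002 -0.001 -1.   ] need cm [ 0.15  0.06 -0.25] w0.685 g0.0 F [-0.7 -0.4 -0.3]
pred [325.50624243 249.62121386]
race (array([325.19181824, 239.24711609]), (92.94325256347656, 102.17594909667969), 103.16815185546875) [0.4922 0.1935 0.02  ]
flange [324.210289   235.35022736] (139.3267364501953, 145.2783966064453) [   37    39   146   140 16099] [0.4899 0.1933 0.0055]
['250:126,127,101', '253:66,67,69', '256:67,67,70', '259:66,67,69', '262:64,65,68', '265:65,65,68', '268:65,67,69', '271:67,69,71', '274:123,126,132', '277:127,128,135', '280:126,127,134', '283:97,98,103', '286:125,129,135', '289:167,181,191', '292:166,180,190', '295:164,177,188', '298:160,174,184', '301:88,92,97', '304:86,87,92', '307:88,88,93', '310:89,90,94', '313:118,121,127', '316:109,111,116', '319:91,92,96', '322:85,86,90', '325:94,95,100', '328:100,101,106', '331:90,91,95', '334:89,90,95', '337:90,91,96', '340:88,90,94', '343:87,87,92', '346:72,73,77', '349:126,134,143', '352:162,175,185', '355:165,178,189', '358:167,181,192', '361:158,171,181', '364:125,127,133', '367:105,107,113', '370:126,128,134', '373:127,129,136', '376:98,99,104', '379:62,63,65', '382:54,55,57', '385:51,52,53', '388:63,63,66', '391:64,64,67', '394:64,64,67', '397:88,88,79', '400:153,155,122']
```

```bash
cat > m3.py <<'E'
from h import *
import pickle,sys
def ringtop(im,u,th,r=55):
    x0,y0=int(u[0])-r,int(u[1])-r; g=im[y0:y0+2*r,x0:x0+2*r,2]
    m=(g>th).astype(np.uint8); n,l,st,ce=cv2.connectedComponentsWithStats(m); k=1+st[1:,4].argmax()
    ct,hi=cv2.findContours((l==k).astype(np.uint8),cv2.RETR_CCOMP,cv2.CHAIN_APPROX_NONE)
    out=[]
    for c in sorted(ct,key=len)[::-1][:2]:
        e=cv2.fitEllipse(cv2.convexHull(c)); out.append((np.array(e[0])+[x0,y0],np.round(e[1],1)))
    return out
if __name__=="__main__":
    f,s=pickle.load(open("w8.pkl","rb")); im=f["img"]
    u=np.array([325,243])
    for th in(140,148,155):
      for c,a in ringtop(im,u,th): print(th,c.round(1),a,onz(f,c,.026).round(4))
    g=cv2.GaussianBlur(im[...,2],(3,3),0); c=g[225:265,308:344]; m=c<70; ys,xs=np.nonzero(m); print(c.min(),m.sum(),xs.mean()+308,ys.mean()+225,np.ptp(xs),np.ptp(ys))
    print(im[222:275:2,325,2],onz(f,(xs.mean()+308,ys.mean()+225),.014).round(4))
E
python3 m3.py
```

```text
140 [324.8 247.6] [75.9 77.9] [0.4891 0.1926 0.026 ]
140 [324.7 248.9] [50.5 55.4] [0.4882 0.1924 0.026 ]
148 [324.7 248.1] [74.4 77.3] [0.4887 0.1926 0.026 ]
148 [324.7 249.2] [51.5 55.7] [0.4881 0.1924 0.026 ]
155 [324.6 248.3] [73.5 77.1] [0.4886 0.1926 0.026 ]
155 [324.6 249.1] [52.  55.8] [0.4881 0.1924 0.026 ]
63 23 323.9130434782609 243.3913043478261 4 5
[184 149  99  93  94  95  94  95  98  87  67  67  67  94 131 133 136 135
 134 134 136 117 120 151 156 159 144] [0.4874 0.1926 0.014 ]
```

The lower race sits within about 1 mm of the dot. Next is the cage.

Request:
move_arm([
  [-0.2,1.4,-0.5,0,0,0,0.36],
  [-0.2,2.7,-0.5,0,0,0,0.36],
  [-0.2,2.8,-0.5,0,0,0,0.36],
  [-0.2,2.8,0,0,0,0,0.36],
  [-0.2,2.8,0,0,0,0,0.36],
  [-0.2,2.8,0,0,0,0,0.36],
  [-0.2,2.8,0,0,0,0,0.36],
  [-0.2,2.8,0,0,0,0,0.36],
  [-0.2,2.8,0,0,0,0,0.36],
  [-0.2,2.8,0,0,0,0,0.36],
  [-0.2,2.8,0,0,0,0,0.36],
  [-0.2,2.8,0,0,0,0,0.36],
  [-0.2,2.8,0,0,0,0,0.36],
  [-0.2,2.8,0,0,0,0,0.36],
  [-0.2,2.8,0,0,0,0,0.36],
  [-0.2,2.8,0,0,0,0,0.36],
  [-0.2,2.7,0,0,0,0,0.36],
  [-0.1,2.6,0,0,0,0,0.36],
  [0,0,0,0,0,0,0.36],
  [0,0,0,0,0,0,0.36],
])

```text
time: 12.22
tool_pos: [0.6195, -0.2772, 0.1415]
tool_rot: [-0.001, 0.985, 0.172, -0.001]
contact_force: [-0.3, 0.3, 0.1]
gripper_width: 0.679
grasp_force: 0.0
```

```bash
cat > m4.py <<'E'
from h import *
import pickle,sys
X=np.array([float(v) for v in sys.argv[2:4]]); k=sys.argv[1]; zt=.010 if k=="cage" else .012
f=grab("wrist"); pickle.dump((f,manip.state()),open("w9.pkl","wb"))
u=proj(f,[*X,zt/2]); A=blob(f["img"],u,k,50); P=onz(f,A[0],zt/2)
F=pickle.load(open("f0.pkl","rb")); o=[(f,A[0])]
for n in("scene","side"): o.append((F[n],blob(F[n]["img"],proj(F[n],[*X,.005]),k,20)[0]))
print("pred",u.round(1),"blob",A[0].round(1),np.round(A[1],1),"on plane",P.round(4),"tri",tri(o))
need([P[0],P[1],.03]); p,R,s=axes()
print("tool-frame image estimate", intool(f["mtx"],A[0],p[2]-zt/2).round(4))
E
python3 m4.py cage .6206 -.2774
```

```text
pred [325.9 232.1] blob [324.9 233.5] [63.2 63.7] on plane [ 0.6194 -0.2771  0.005 ] tri (array([ 0.62022808, -0.27718814,  0.00571624]), [np.float64(0.89678684908969), np.float64(0.49601378878065633), np.float64(0.1509883889371502)])
t12.27 tcp [ 0.6195 -0.2762  0.1417] xaxis [ 0.94   0.341 -0.002] zaxis [-0.003  0.002 -1.   ] need cm [-1.000e-02  1.100e-01  1.117e+01] w0.678 g0.0 F [-0.2  0.6 -0.2]
tool-frame image estimate [-1.000e-04  3.000e-04  1.367e-01]
```

Request:
move_arm([
  [0,0,1,0,0,0,0.36],
  [0,0,2.5,0,0,0,0.36],
  [0,0,2.5,0,0,0,0.36],
  [0,0,2.5,0,0,0,0.36],
  [0,0,1.5,0,0,0,0.36],
  [0,0,1,0,0,0,0.36],
  [0,0,0,0,0,0,0.36],
  [0,0,0,0,0,0,0.36],
])

```text
time: 12.93
tool_pos: [0.6205, -0.2762, 0.0338]
tool_rot: [-0.0, 0.985, 0.174, -0.0]
contact_force: [0.1, -0.2, -0.1]
gripper_width: 0.678
grasp_force: 0.0
```

```bash
python3 m4.py cage .6202 -.2772
```

```text
pred [326.4 312.5] blob [325.9 314.1] [ 97.8 102. ] on plane [ 0.6194 -0.2773  0.005 ] tri (array([ 0.62029889, -0.27723429,  0.00572485]), [np.float64(1.1596246683250375), np.float64(0.44182316130161103), np.float64(0.17581994571081286)])
t12.98 tcp [ 0.6212 -0.2768  0.035 ] xaxis [0.94  0.342 0.001] zaxis [ 0.002 -0.001 -1.   ] need cm [-0.19 -0.02  0.5 ] w0.680 g0.0 F [-0.3 -0.7  0.4]
tool-frame image estimate [-0.0026  0.0007  0.03  ]
```

Request:
move_arm([
  [-0.15,0,0.5,0,0,0,0.36],
  [0,0,0.5,0,0,0,0.36],
  [0,0,0.3,0,0,0,0.36],
  [0,0,0.2,0,0,0,0.36],
  [0,0,0.2,0,0,0,0.36],
  [0,0,0,0,0,0,0.2],
  [0,0,0,0,0,0,0],
  [0,0,0,0,0,0,-0.2],
  [0,0,0,0,0,0,-0.4],
  [0,0,0,0,0,0,-1],
  [0,0,0,0,0,0,-1],
  [0,0,0,0,0,0,-1],
])

```text
time: 13.98
tool_pos: [0.6196, -0.2775, 0.0176]
tool_rot: [0.001, 0.985, 0.173, 0.001]
contact_force: [-0.4, -0.6, 5.2]
gripper_width: 0.487
grasp_force: 61.6
```

Request:
move_arm([
  [0,0,-0.3,0,0,0,-1],
  [0,0,-0.7,0,0,0,-1],
  [0,0,-2,0,0,0,-1],
  [0,0,-3,0,0,0,-1],
  [0,0,-3,0,0,0,-1],
  [0,0,-2.5,0,0,0,-1],
  [0,0,-1.5,0,0,0,-1],
  [0,0,0,0,0,0,-1],
  [0,0,0,0,0,0,-1],
])

```text
time: 14.73
tool_pos: [0.619, -0.2771, 0.1469]
tool_rot: [0.0, 0.985, 0.173, 0.0]
contact_force: [-0.3, -0.3, -0.6]
gripper_width: 0.484
grasp_force: 60.7
```

```bash
cat > m5.py <<'E'
from h import *
import pickle,sys
k=sys.argv[1]; zt=float(sys.argv[2])  # tool z of part's top
f=grab("wrist"); pickle.dump((f,manip.state()),open("w10.pkl","wb")); K=f["mtx"]
im=f["img"]; h=cv2.cvtColor(im,cv2.COLOR_BGR2HSV)[265:415,255:400]
m=((h[...,0]>8)&(h[...,0]<30)&(h[...,1]>(80 if k=="cage" else -1))&(h[...,2]>60))
m=m.astype(np.uint8); n,l,st,ce=cv2.connectedComponentsWithStats(m); j=1+st[1:,4].argmax(); print("bbox",st[j]+[255,265,0,0,0])
m=(l==j).astype(np.uint8)
# outer side profile in the column through the middle, and bore
for u in (318,325,332):
    c=np.nonzero(m[:,u-255])[0]+265; br=np.split(c,np.nonzero(np.diff(c)>3)[0]+1); print(u,[(b[0],b[-1]) for b in br], im[c[0]:c[0]+36:2,u,2])
b=265+st[j][1]+st[j][3]-.5; print("-x rim tool x",intool(K,(325,b),zt).round(4))
need([.488,.1922,.13])
E
python3 m5.py cage -.006; python3 - <<'E'
E
```

```text
bbox [ 268  277  113  108 6542]
318 [(np.int64(278), np.int64(307)), (np.int64(353), np.int64(373)), (np.int64(382), np.int64(384))] [134 138 140 146 164 188 191 191 188 187 184 182 180 178 169 134 114 113]
325 [(np.int64(278), np.int64(292)), (np.int64(303), np.int64(307)), (np.int64(354), np.int64(373)), (np.int64(379), np.int64(384))] [141 144 146 150 165 189 183 107  64  63  64  64  81 159 166 127 107 111]
332 [(np.int64(277), np.int64(293)), (np.int64(303), np.int64(307)), (np.int64(353), np.int64(384))] [129 142 149 154 161 182 191 179  89  63  63  63  62  93 168 157 122 115]
-x rim tool x [-0.011   0.0002 -0.006 ]
t14.78 tcp [ 0.6182 -0.2766  0.1451] xaxis [ 0.94   0.342 -0.002] zaxis [-0.002  0.001 -1.   ] need cm [  3.78 -48.51   1.6 ] w0.482 g60.7 F [ 0.5  0.8 -0.6]
```

Request:
move_arm([
  [0.2,-1.4,0,0,0,0,-1],
  [0.2,-2.7,0,0,0,0,-1],
  [0.2,-2.8,0,0,0,0,-1],
  [0.2,-2.8,0,0,0,0,-1],
  [0.2,-2.8,0,0,0,0,-1],
  [0.2,-2.8,0,0,0,0,-1],
  [0.2,-2.8,0,0,0,0,-1],
  [0.2,-2.8,0,0,0,0,-1],
  [0.2,-2.8,0,0,0,0,-1],
  [0.2,-2.8,0,0,0,0,-1],
  [0.2,-2.8,0,0,0,0,-1],
  [0.2,-2.8,0,0,0,0,-1],
  [0.2,-2.8,0,0,0,0,-1],
  [0.2,-2.8,0,0,0,0,-1],
  [0.2,-2.8,0,0,0,0,-1],
  [0.2,-2.8,0,0,0,0,-1],
  [0.2,-2.8,0,0,0,0,-1],
  [0.2,-2.4,0,0,0,0,-1],
  [0,0,0,0,0,0,-1],
  [0,0,0,0,0,0,-1],
])

```text
time: 16.45
tool_pos: [0.485, 0.192, 0.1446]
tool_rot: [0.0, 0.985, 0.175, -0.002]
contact_force: [-0.5, -0.5, -0.8]
gripper_width: 0.487
grasp_force: 60.8
```

Request:
move_arm([
  [0,0,1,0,0,0,-1],
  [0,0,2.5,0,0,0,-1],
  [0,0,2.5,0,0,0,-1],
  [0,0,1.5,0,0,0,-1],
  [0,0,1,0,0,0,-1],
  [0,0,0,0,0,0,-1],
  [0,0,0,0,0,0,-1],
  [0,0,0,0,0,0,-1],
])

```text
time: 17.12
tool_pos: [0.4881, 0.1908, 0.0627]
tool_rot: [-0.0, 0.985, 0.173, 0.001]
contact_force: [-0.3, 0.4, -0.0]
gripper_width: 0.484
grasp_force: 60.8
```

```bash
python3 - <<'E'
from h import *
import pickle
f=grab("wrist"); pickle.dump((f,manip.state()),open("w11.pkl","wb"))
need([.4878,.1922,.046])
E
```

```text
t17.17 tcp [0.4884 0.191  0.0632] xaxis [0.94  0.341 0.002] zaxis [ 0.002  0.001 -1.   ] need cm [-0.02 -0.13  1.72] w0.484 g60.8 F [ 0.   0.7 -0.2]
```

Request:
move_arm([
  [0,-0.1,0.5,0,0,0,-1],
  [0,0,0.5,0,0,0,-1],
  [0,0,0.4,0,0,0,-1],
  [0,0,0.2,0,0,0,-1],
  [0,0,0,0,0,0,-1],
  [0,0,0,0,0,0,-1],
  [0,0,0,0,0,0,-1],
])

```text
time: 17.75
tool_pos: [0.4869, 0.192, 0.0459]
tool_rot: [0.0, 0.985, 0.173, 0.0]
contact_force: [-0.3, 0.6, -1.0]
gripper_width: 0.482
grasp_force: 60.8
```

```bash
python3 - <<'E'
from h import *
import pickle
f=grab("wrist"); pickle.dump((f,manip.state()),open("w12.pkl","wb"))
need([.4878,.1922,.042])
im=f["img"];p,R,s=axes()
# land edges: row scan through land at several rows, and vertical scan
for v in (268,275,282): print(v,[(x,im[v,x,2]) for x in list(range(238,270,2))+list(range(380,412,2))])
print([(v,int(im[v,325,2])) for v in range(215,300,2)])
E
```

```text
t17.80 tcp [0.487 0.192 0.046] xaxis [0.94  0.342 0.   ] zaxis [ 0.  0. -1.] need cm [0.08 0.01 0.4 ] w0.487 g60.8 F [-0.2  0.7  0.2]
268 [(238, np.uint8(72)), (240, np.uint8(71)), (242, np.uint8(70)), (244, np.uint8(70)), (246, np.uint8(70)), (248, np.uint8(71)), (250, np.uint8(71)), (252, np.uint8(72)), (254, np.uint8(71)), (256, np.uint8(72)), (258, np.uint8(77)), (260, np.uint8(126)), (262, np.uint8(144)), (264, np.uint8(144)), (266, np.uint8(144)), (268, np.uint8(144)), (380, np.uint8(140)), (382, np.uint8(141)), (384, np.uint8(141)), (386, np.uint8(140)), (388, np.uint8(116)), (390, np.uint8(80)), (392, np.uint8(71)), (394, np.uint8(70)), (396, np.uint8(69)), (398, np.uint8(69)), (400, np.uint8(68)), (402, np.uint8(69)), (404, np.uint8(69)), (406, np.uint8(69)), (408, np.uint8(70)), (410, np.uint8(70))]
275 [(238, np.uint8(71)), (240, np.uint8(71)), (242, np.uint8(72)), (244, np.uint8(72)), (246, np.uint8(72)), (248, np.uint8(71)), (250, np.uint8(71)), (252, np.uint8(72)), (254, np.uint8(71)), (256, np.uint8(101)), (258, np.uint8(140)), (260, np.uint8(140)), (262, np.uint8(141)
[... 913 characters left out ...]
)), (394, np.uint8(133)), (396, np.uint8(82)), (398, np.uint8(69)), (400, np.uint8(66)), (402, np.uint8(57)), (404, np.uint8(106)), (406, np.uint8(139)), (408, np.uint8(128)), (410, np.uint8(56))]
[(215, 72), (217, 73), (219, 73), (221, 71), (223, 71), (225, 70), (227, 70), (229, 71), (231, 90), (233, 109), (235, 122), (237, 145), (239, 141), (241, 141), (243, 140), (245, 140), (247, 139), (249, 114), (251, 121), (253, 142), (255, 144), (257, 143), (259, 144), (261, 150), (263, 156), (265, 161), (267, 178), (269, 193), (271, 198), (273, 201), (275, 198), (277, 172), (279, 155), (281, 157), (283, 160), (285, 168), (287, 193), (289, 206), (291, 174), (293, 82), (295, 70), (297, 70), (299, 70)]
```

Land, race and cage agree within about 0.7 mm in the tool axes, so I'm setting the cage down.

Request:
move_arm([
  [0,0,0.1,0,0,0,-1],
  [0,0,0.05,0,0,0,-1],
  [0,0,0.05,0,0,0,-1],
  [0,0,0,0,0,0,-1],
  [0,0,0,0,0,0,-1],
])

```text
time: 18.22
tool_pos: [0.4868, 0.1919, 0.0438]
tool_rot: [0.0, 0.985, 0.173, -0.0]
contact_force: [-0.2, -1.0, -0.3]
gripper_width: 0.482
grasp_force: 60.8
```

Request:
move_arm([
  [0,0,0.05,0,0,0,-1],
  [0,0,0,0,0,0,-1],
  [0,0,0,0,0,0,-1],
])

```text
time: 18.47
tool_pos: [0.4868, 0.1919, 0.0433]
tool_rot: [-0.0, 0.985, 0.173, -0.0]
contact_force: [0.4, -0.0, -1.2]
gripper_width: 0.484
grasp_force: 60.8
```

Request:
move_arm([
  [0,0,0.05,0,0,0,-1],
  [0,0,0,0,0,0,-1],
  [0,0,0,0,0,0,-1],
])

```text
time: 18.72
tool_pos: [0.4868, 0.1919, 0.0428]
tool_rot: [0.0, 0.985, 0.173, -0.0]
contact_force: [0.1, 0.7, 0.1]
gripper_width: 0.48
grasp_force: 60.8
```

Request:
move_arm([
  [0,0,0.05,0,0,0,-1],
  [0,0,0,0,0,0,-1],
  [0,0,0,0,0,0,-1],
])

```text
time: 18.97
tool_pos: [0.4868, 0.1919, 0.0423]
tool_rot: [0.0, 0.985, 0.173, -0.0]
contact_force: [-0.3, 0.1, -1.4]
gripper_width: 0.484
grasp_force: 60.8
```

Request:
move_arm([
  [0,0,0.05,0,0,0,-1],
  [0,0,0,0,0,0,-1],
  [0,0,0,0,0,0,-1],
])

```text
time: 19.22
tool_pos: [0.4868, 0.1919, 0.0417]
tool_rot: [0.0, 0.985, 0.173, -0.0]
contact_force: [0.3, -0.7, -0.3]
gripper_width: 0.483
grasp_force: 60.8
```

Request:
move_arm([
  [0,0,0.05,0,0,0,-1],
  [0,0,0,0,0,0,-1],
  [0,0,0,0,0,0,-1],
])

```text
time: 19.47
tool_pos: [0.4869, 0.192, 0.0416]
tool_rot: [0.0, 0.985, 0.173, 0.0]
contact_force: [-1.0, -0.1, 1.9]
gripper_width: 0.487
grasp_force: 61.1
```

Request:
move_arm([
  [0,0,0.05,0,0,0,-1],
  [0,0,0,0,0,0,-1],
  [0,0,0,0,0,0,-1],
])

```text
time: 19.72
tool_pos: [0.487, 0.192, 0.0416]
tool_rot: [0.0, 0.985, 0.173, -0.0]
contact_force: [-1.8, -1.7, 6.1]
gripper_width: 0.484
grasp_force: 61.9
```

Request:
move_arm([
  [0,0,0,0,0,0,0.2],
  [0,0,0,0,0,0,0.3],
  [0,0,0,0,0,0,0.36],
  [0,0,0,0,0,0,0.36],
  [0,0,-1,0,0,0,0.36],
  [0,0,-2,0,0,0,0.36],
  [0,0,-2.5,0,0,0,0.36],
  [0,0,-2.5,0,0,0,0.36],
  [0,0,-2,0,0,0,0.36],
  [0,0,0,0,0,0,0.36],
  [0,0,0,0,0,0,0.36],
  [0,0,0,0,0,0,0.36],
  [0,0,0,0,0,0,0.36],
])

```text
time: 20.8
tool_pos: [0.4858, 0.1917, 0.1392]
tool_rot: [0.0, 0.985, 0.173, -0.001]
contact_force: [-0.3, 0.9, 0.2]
gripper_width: 0.682
grasp_force: 0.0
```

```bash
cat > m6.py <<'E'
from h import *
import pickle
f=grab("wrist"); pickle.dump((f,manip.state()),open("w13.pkl","wb"))
need([.6113,-.1044,.15]); im=f["img"]
p,R,s=axes(); u=proj(f,[.4878,.1922,.036]).astype(int); print(u)
h=cv2.cvtColor(im,cv2.COLOR_BGR2HSV); S=h[...,1].astype(int); V=h[...,2]
r=70; x0,y0=u-r; hs=h[y0:y0+2*r,x0:x0+2*r]
m=((hs[...,0]>8)&(hs[...,0]<30)&(hs[...,1]>90)&(hs[...,2]>60)).astype(np.uint8)
n,l,st,ce=cv2.connectedComponentsWithStats(m); j=1+st[1:,4].argmax(); ct=max(cv2.findContours((l==j).astype(np.uint8),cv2.RETR_EXTERNAL,cv2.CHAIN_APPROX_NONE)[0],key=len); e=cv2.fitEllipse(cv2.convexHull(ct))
c=np.array(e[0])+[x0,y0]; print("cage",c.round(1),e[1],"at z.031",onz(f,c,.031).round(4))
v=int(c[1]); cu=int(c[0])
print("row",v,[(x,int(V[v,x]),int(S[v,x])) for x in list(range(cu-66,cu-36,2))+list(range(cu+37,cu+67,2))])
print("col",[(y,int(V[y,cu]),int(S[y,cu])) for y in range(v-75,v-20,2)]); print([(y,int(V[y,cu]),int(S[y,cu])) for y in range(v+25,v+75,2)])
E
python3 m6.py
```

```text
t20.85 tcp [0.4858 0.1917 0.139 ] xaxis [ 0.94   0.341 -0.003] zaxis [-0.003 -0.001 -1.   ] need cm [ 1.69 32.11 -1.12] w0.680 g0.0 F [-0.   0.6 -0.1]
[324 247]
cage [324.6 244.2] (70.60458374023438, 71.7627944946289) at z.031 [0.4878 0.1924 0.031 ]
row 244 [(258, 71, 14), (260, 74, 14), (262, 107, 17), (264, 131, 18), (266, 134, 15), (268, 131, 18), (270, 109, 19), (272, 79, 16), (274, 61, 13), (276, 106, 17), (278, 138, 18), (280, 137, 17), (282, 135, 17), (284, 121, 17), (286, 90, 17), (361, 170, 42), (363, 116, 20), (365, 121, 19), (367, 135, 19), (369, 137, 19), (371, 137, 17), (373, 122, 17), (375, 71, 14), (377, 69, 15), (379, 69, 15), (381, 68, 11), (383, 68, 11), (385, 68, 11), (387, 68, 11), (389, 68, 15)]
col [(169, 70, 15), (171, 69, 15), (173, 70, 15), (175, 71, 11), (177, 70, 15), (179, 68, 11), (181, 67, 8), (183, 69, 11), (185, 89, 17), (187, 128, 16), (189, 139, 17), (191, 138, 18), (193, 137, 17), (195, 132, 17), (197, 108, 17), (199, 137, 17), (201, 140, 20), (203, 144, 30), (205, 163, 19), (207, 194, 13), (209, 168, 93), (211, 158, 197), (213, 192, 198), (215, 177, 183), (217, 126, 140), (219, 115, 124), (221, 104, 105), (223, 158, 171)]
[(269, 183, 194), (271, 88, 81), (273, 71, 32), (275, 74, 45), (277, 142, 163), (279, 124, 95), (281, 85, 15), (283, 53, 14), (285, 50, 15), (287, 48, 11), (289, 48, 16), (291, 48, 11), (293, 48, 11), (295, 49, 0), (297, 89, 46), (299, 103, 54), (301, 104, 56), (303, 110, 56), (305, 140, 53), (307, 151, 52), (309, 154, 53), (311, 157, 54), (313, 154, 53), (315, 148, 53), (317, 143, 55)]
```

The cage is at (0.4878,0.1924), concentric with the lower race. Now the second race.

Request:
move_arm([
  [0.1,1.3,-0.5,0,0,0,0.36],
  [0.1,2.6,-0.5,0,0,0,0.36],
  [0.1,2.6,0,0,0,0,0.36],
  [0.1,2.6,0,0,0,0,0.36],
  [0.1,2.6,0,0,0,0,0.36],
  [0.1,2.6,0,0,0,0,0.36],
  [0.2,2.6,0,0,0,0,0.36],
  [0.2,2.6,0,0,0,0,0.36],
  [0.2,2.6,0,0,0,0,0.36],
  [0.1,2.6,0,0,0,0,0.36],
  [0.1,2.6,0,0,0,0,0.36],
  [0.1,2.6,0,0,0,0,0.36],
  [0.1,2,0,0,0,0,0.36],
  [0,0,0,0,0,0,0.36],
  [0,0,0,0,0,0,0.36],
  [0,0,0,0,0,0,0.36],
])

```text
time: 22.18
tool_pos: [0.6103, -0.1025, 0.1501]
tool_rot: [-0.0, 0.985, 0.173, -0.001]
contact_force: [-0.4, 0.3, -0.0]
gripper_width: 0.682
grasp_force: 0.0
```

```bash
python3 m4.py race .6113 -.1044
```

```text
pred [327.8 229.9] blob [327.4 231.4] [67.5 68.2] on plane [ 0.6102 -0.1045  0.006 ] tri (array([ 0.611031  , -0.10436162,  0.00735931]), [np.float64(0.6427031876649267), np.float64(0.37081284304209466), np.float64(0.19046794009454834)])
t22.23 tcp [ 0.6103 -0.102   0.1503] xaxis [ 0.94   0.342 -0.001] zaxis [-0.001  0.001 -1.   ] need cm [-0.09  0.24 12.03] w0.680 g0.0 F [-0.2  0.8 -0.3]
tool-frame image estimate [-0.0009  0.0021  0.1443]
```

Request:
move_arm([
  [-0.1,0.22,1,0,0,0,0.36],
  [0,0,2.5,0,0,0,0.36],
  [0,0,2.5,0,0,0,0.36],
  [0,0,2.5,0,0,0,0.36],
  [0,0,2,0,0,0,0.36],
  [0,0,1.2,0,0,0,0.36],
  [0,0,0,0,0,0,0.36],
  [0,0,0,0,0,0,0.36],
  [0,0,0,0,0,0,0.36],
  [0,0,0,0,0,0,0.36],
])

```text
time: 23.07
tool_pos: [0.6121, -0.1051, 0.0359]
tool_rot: [0.001, 0.985, 0.174, 0.002]
contact_force: [0.3, 0.1, -0.7]
gripper_width: 0.682
grasp_force: 0.0
```

```bash
python3 m4.py race .6108 -.1044
```

```text
pred [321.6 312.2] blob [321.1 312.9] [106.1 107. ] on plane [ 0.6104 -0.1043  0.006 ] tri (array([ 0.61121787, -0.10423524,  0.00721831]), [np.float64(0.5104410572634592), np.float64(0.3102205433230359), np.float64(0.2031883725131619)])
t23.12 tcp [ 0.612  -0.1052  0.0359] xaxis [0.94  0.342 0.003] zaxis [ 0.003 -0.001 -1.   ] need cm [-0.13 -0.14  0.59] w0.678 g0.0 F [ 0.4 -0.2  0. ]
tool-frame image estimate [-0.0019 -0.0014  0.0299]
```

Request:
move_arm([
  [-0.1,-0.1,0.5,0,0,0,0.36],
  [0,0,0.5,0,0,0,0.36],
  [0,0,0.4,0,0,0,0.36],
  [0,0,0.3,0,0,0,0.36],
  [0,0,0.2,0,0,0,0.36],
  [0,0,0,0,0,0,0.36],
  [0,0,0,0,0,0,0.2],
  [0,0,0,0,0,0,0],
  [0,0,0,0,0,0,-0.2],
  [0,0,0,0,0,0,-0.4],
  [0,0,0,0,0,0,-1],
  [0,0,0,0,0,0,-1],
  [0,0,0,0,0,0,-1],
])

```text
time: 24.2
tool_pos: [0.6109, -0.1045, 0.017]
tool_rot: [0.0, 0.985, 0.173, 0.001]
contact_force: [-0.6, -0.0, 9.9]
gripper_width: 0.522
grasp_force: 64.0
```

Request:
move_arm([
  [0,0,-0.3,0,0,0,-1],
  [0,0,-0.7,0,0,0,-1],
  [0,0,-2,0,0,0,-1],
  [0,0,-3,0,0,0,-1],
  [0,0,-3,0,0,0,-1],
  [0,0,-2.5,0,0,0,-1],
  [0,0,-1.5,0,0,0,-1],
  [0,0,0,0,0,0,-1],
  [0,0,0,0,0,0,-1],
  [0,0,0,0,0,0,-1],
])

```text
time: 25.03
tool_pos: [0.6083, -0.1039, 0.1429]
tool_rot: [-0.001, 0.985, 0.173, -0.001]
contact_force: [0.2, 0.2, -1.2]
gripper_width: 0.518
grasp_force: 61.2
```

```bash
python3 m5.py race .003; python3 -c "
from h import *
need([.4878,.1922,.15])"
```

```text
bbox [ 258  274  129  141 9149]
318 [(np.int64(275), np.int64(303)), (np.int64(363), np.int64(394))] [146 152 156 161 165 175 211 213 211 209 207 204 202 199 195 187 193 193]
325 [(np.int64(274), np.int64(303)), (np.int64(363), np.int64(394))] [144 151 155 160 165 170 199 214 213 211 208 205 202 199 197 183 192 194]
332 [(np.int64(275), np.int64(304)), (np.int64(363), np.int64(394))] [149 154 158 163 167 177 209 214 214 213 209 206 203 199 194 187 193 191]
-x rim tool x [-0.0324  0.0002  0.003 ]
t25.08 tcp [ 0.608  -0.1038  0.1423] xaxis [ 0.94   0.341 -0.003] zaxis [-0.004  0.001 -1.   ] need cm [ -1.17 -31.92   1.31] w0.524 g61.2 F [-0.6 -0.5 -0.9]
t25.08 tcp [ 0.608  -0.1038  0.1423] xaxis [ 0.94   0.341 -0.003] zaxis [-0.004  0.001 -1.   ] need cm [ -1.19 -31.93  -0.69] w0.524 g61.2 F [-0.6 -0.5 -0.9]
```

Request:
move_arm([
  [-0.1,-1.4,0,0,0,0,-1],
  [-0.1,-2.6,0,0,0,0,-1],
  [-0.1,-2.6,0,0,0,0,-1],
  [-0.1,-2.6,0,0,0,0,-1],
  [-0.1,-2.6,0,0,0,0,-1],
  [-0.1,-2.6,0,0,0,0,-1],
  [-0.1,-2.6,0,0,0,0,-1],
  [-0.1,-2.6,0,0,0,0,-1],
  [-0.1,-2.6,0,0,0,0,-1],
  [-0.1,-2.6,0,0,0,0,-1],
  [-0.1,-2.6,0,0,0,0,-1],
  [-0.1,-2.6,0,0,0,0,-1],
  [-0.15,-2,0,0,0,0,-1],
  [0,0,0,0,0,0,-1],
  [0,0,0,0,0,0,-1],
])

```text
time: 26.33
tool_pos: [0.4857, 0.1928, 0.1434]
tool_rot: [0.0, 0.985, 0.175, -0.001]
contact_force: [0.4, 0.1, -0.3]
gripper_width: 0.523
grasp_force: 61.3
```

Request:
move_arm([
  [0,0,1,0,0,0,-1],
  [0,0,2.5,0,0,0,-1],
  [0,0,2.2,0,0,0,-1],
  [0,0,1,0,0,0,-1],
  [0,0,0.6,0,0,0,-1],
  [0,0,0,0,0,0,-1],
  [0,0,0,0,0,0,-1],
  [0,0,0,0,0,0,-1],
  [0,0,0,0,0,0,-1],
])

```text
time: 27.08
tool_pos: [0.4885, 0.1921, 0.0733]
tool_rot: [-0.0, 0.985, 0.173, 0.001]
contact_force: [-0.3, 0.5, 0.2]
gripper_width: 0.519
grasp_force: 61.3
```

```bash
python3 -c "
from h import *
need([.487,.192,.051])"
```

```text
t27.08 tcp [0.4885 0.1921 0.0733] xaxis [0.94  0.341 0.003] zaxis [ 0.003  0.001 -1.   ] need cm [-0.15 -0.04  2.23] w0.519 g61.3 F [-0.3  0.5  0.2]
```

Request:
move_arm([
  [0,0,0.5,0,0,0,-1],
  [0,0,0.5,0,0,0,-1],
  [0,0,0.4,0,0,0,-1],
  [0,0,0.3,0,0,0,-1],
  [0,0,0,0,0,0,-1],
  [0,0,0,0,0,0,-1],
  [0,0,0,0,0,0,-1],
  [0,0,0,0,0,0,-1],
])

```text
time: 27.75
tool_pos: [0.4876, 0.192, 0.055]
tool_rot: [-0.0, 0.985, 0.173, 0.0]
contact_force: [0.2, 0.4, -0.2]
gripper_width: 0.526
grasp_force: 61.3
```

```bash
python3 - <<'E'
from h import *
import pickle
f=grab("wrist"); pickle.dump((f,manip.state()),open("w14.pkl","wb"))
need([.487,.192,.051]); im=f["img"]; h=cv2.cvtColor(im,cv2.COLOR_BGR2HSV)
print([(v,int(h[v,325,2]),int(h[v,325,1])) for v in range(222,310,2)])
for v in (255,262): 
  r=h[v,:,2].astype(int); S=h[v,:,1]
  print(v,[(x,r[x],int(S[x])) for x in list(range(250,290,2))+list(range(360,400,2))])
E
```

```text
t27.80 tcp [0.4876 0.192  0.0551] xaxis [0.94  0.342 0.001] zaxis [ 0.  0. -1.] need cm [-0.06 -0.02  0.41] w0.523 g61.3 F [ 0.8  0.5 -0.5]
[(222, 68, 15), (224, 70, 15), (226, 83, 15), (228, 106, 17), (230, 122, 19), (232, 141, 16), (234, 138, 17), (236, 137, 15), (238, 137, 17), (240, 137, 20), (242, 130, 18), (244, 94, 16), (246, 133, 15), (248, 140, 18), (250, 141, 20), (252, 139, 31), (254, 146, 31), (256, 151, 32), (258, 156, 33), (260, 177, 22), (262, 179, 11), (264, 179, 51), (266, 153, 163), (268, 154, 197), (270, 157, 200), (272, 164, 173), (274, 142, 57), (276, 140, 31), (278, 144, 32), (280, 149, 31), (282, 153, 32), (284, 157, 32), (286, 184, 21), (288, 199, 26), (290, 197, 32), (292, 195, 33), (294, 193, 33), (296, 190, 32), (298, 188, 34), (300, 184, 33), (302, 182, 34), (304, 140, 31), (306, 94, 14), (308, 94, 14)]
255 [(250, np.int64(71), 14), (252, np.int64(71), 14), (254, np.int64(71), 11), (256, np.int64(72), 14), (258, np.int64(71), 11), (260, np.int64(71), 14), (262, np.int64(70), 15), (264, np.int64(72), 14), (266, np.int64(86), 18), (268, np.int64(118), 17), (
[... 1096 characters left out ...]
40), 16), (276, np.int64(139), 18), (278, np.int64(127), 18), (280, np.int64(94), 14), (282, np.int64(120), 17), (284, np.int64(138), 17), (286, np.int64(139), 18), (288, np.int64(138), 18), (360, np.int64(135), 17), (362, np.int64(136), 17), (364, np.int64(132), 17), (366, np.int64(100), 15), (368, np.int64(102), 15), (370, np.int64(134), 19), (372, np.int64(139), 18), (374, np.int64(138), 18), (376, np.int64(137), 17), (378, np.int64(137), 19), (380, np.int64(137), 17), (382, np.int64(137), 17), (384, np.int64(127), 18), (386, np.int64(87), 15), (388, np.int64(70), 15), (390, np.int64(68), 15), (392, np.int64(67), 11), (394, np.int64(67), 8), (396, np.int64(67), 8), (398, np.int64(66), 8)]
```

The parts line up within about 0.5 mm. I'll correct by -0.6 mm in x and lower.

Request:
move_arm([
  [-0.06,-0.02,0.1,0,0,0,-1],
  [0,0,0.1,0,0,0,-1],
  [0,0,0.05,0,0,0,-1],
  [0,0,0.05,0,0,0,-1],
  [0,0,0,0,0,0,-1],
  [0,0,0,0,0,0,-1],
])

```text
time: 28.3
tool_pos: [0.4867, 0.1919, 0.0518]
tool_rot: [-0.0, 0.985, 0.173, -0.0]
contact_force: [0.6, 0.3, 0.2]
gripper_width: 0.517
grasp_force: 61.3
```

Request:
move_arm([
  [0,0,0.05,0,0,0,-1],
  [0,0,0,0,0,0,-1],
  [0,0,0,0,0,0,-1],
])

```text
time: 28.55
tool_pos: [0.4868, 0.1919, 0.0513]
tool_rot: [-0.0, 0.985, 0.173, -0.0]
contact_force: [-0.2, -0.2, -2.0]
gripper_width: 0.521
grasp_force: 61.3
```

Request:
move_arm([
  [0,0,0.05,0,0,0,-1],
  [0,0,0,0,0,0,-1],
  [0,0,0,0,0,0,-1],
])

```text
time: 28.8
tool_pos: [0.4868, 0.1919, 0.051]
tool_rot: [0.0, 0.985, 0.173, 0.0]
contact_force: [-0.5, 0.3, 0.8]
gripper_width: 0.523
grasp_force: 61.5
```

Request:
move_arm([
  [0,0,0.05,0,0,0,-1],
  [0,0,0,0,0,0,-1],
  [0,0,0,0,0,0,-1],
])

```text
time: 29.05
tool_pos: [0.4869, 0.1919, 0.051]
tool_rot: [0.0, 0.985, 0.173, -0.0]
contact_force: [-2.4, -0.2, 4.7]
gripper_width: 0.522
grasp_force: 61.7
```

Contact at 0.051, as expected. I'll release, rise, and check with the last picture.

Request:
move_arm([
  [0,0,0,0,0,0,0.2],
  [0,0,0,0,0,0,0.3],
  [0,0,0,0,0,0,0.36],
  [0,0,0,0,0,0,0.36],
  [0,0,-1,0,0,0,0.36],
  [0,0,-2,0,0,0,0.36],
  [0,0,-2.5,0,0,0,0.36],
  [0,0,-2.5,0,0,0,0.36],
  [0,0,-2,0,0,0,0.36],
  [0,0,0,0,0,0,0.36],
  [0,0,0,0,0,0,0.36],
  [0,0,0,0,0,0,0.36],
])

```text
time: 30.05
tool_pos: [0.4863, 0.1918, 0.1497]
tool_rot: [0.0, 0.985, 0.173, -0.0]
contact_force: [-0.8, -0.0, -0.8]
gripper_width: 0.679
grasp_force: 0.0
```

```bash
python3 - <<'E'
from h import *
from m3 import ringtop
f=grab("wrist"); g=grab("side"); need([.487,.192,.15])
u=proj(f,[.488,.1922,.048]); 
for c,a in ringtop(f["img"],u,165,50): print(c.round(1),a,onz(f,c,.048).round(4))
a=cv2.resize(f["img"][165:325,245:405],(400,400)); q=proj(g,[.488,.192,.02]).astype(int); b=cv2.resize(g["img"][q[1]-50:q[1]+50,q[0]-50:q[0]+50],(400,400))
cv2.imwrite("pics/end.png",np.hstack([a,b]))
E
```

```text
t30.15 tcp [0.4857 0.1916 0.1486] xaxis [ 0.94   0.342 -0.003] zaxis [-0.003 -0.001 -1.   ] need cm [ 0.14  0.01 -0.15] w0.681 g0.0 F [-0.8 -0.2 -0.6]
[324.6 247.9] [72.8 76.9] [0.4885 0.1925 0.048 ]
[324.6 248.7] [52.5 56.4] [0.488  0.1924 0.048 ]
```

View pics/end.png

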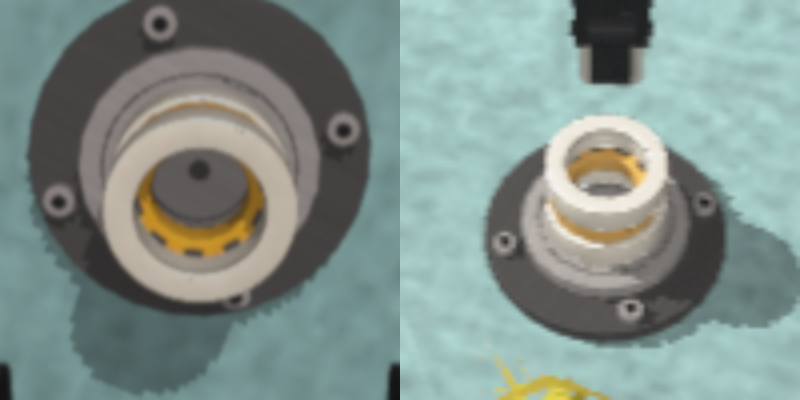

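The picture shows the full stack of race, cage and race, level and concentric on the land (top race at (201,205) in the left crop). The gripper is clear of it.

```bash
python3 -c "
from plant import manip
print(manip.job_done())"
```

```text
the job is handed in; nothing more can be done
None
```

The bearing is built on the plate and handed in at about 30 s: race, narrow cage and race, each set down under light contact, concentric to within about 1 mm and about 1 mm off the plate's centre; nothing else was touched.

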